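Press an end strip onto a sample board in the toggle glue press

ROBOT

A 7-joint arm with a two-finger parallel gripper is mounted at the origin on the work surface; the furniture and walls round the work are solid. World frame = base frame: x ahead of the robot, y to its left, z up, the work surface at z = 0. Lengths are in m, angles in rad, forces in N, time in s.
With the tool pointing down it reaches from about 0.4 to 0.875 m from the base axis. Payload 19.3 kg.
Tool frame: the origin (TCP) lies midway between the tips of the shut fingers; the grasp point (between the pads) lies 19 mm behind it; z points along the fingers, y is the line along which they close (so a half turn about z gives the same grasp; the last joint's range is limited). The gripper opens to 85 mm and grips with 20 to 120 N. Pads are 22 mm wide; open, the fingers measure 114 mm over their backs; the gripper's body (76 mm by 85 mm) begins 54 mm behind the grasp point. The pads swing forward as they close: fully open they stand 13 mm farther back than shut.
Start: joints at [1.071, 0.521, -0.036, 1.599, 0.021, 1.021, -0.113], TCP at [0.26, -0.568, 0.198] pointing down, gripper open.
Joint ranges: [-2.91, 2.91], [-0.3, 2.13], [-1.5, 1.42], [0.17, 2.43], [-1.26, 4.41], [0.16, 1.93], [-2.52, 2.52]. Speed limits (rad/s): [1.89, 1.89, 2.39, 2.39, 3.01, 3.01, 3.01].

INTERFACE

Orientations are given as [roll, pitch, yaw] about the fixed x, y, z axes, in that order (R = Rz(yaw) Ry(pitch) Rx(roll)).
In Python, from workcell import telemetry, grab_frame, calibration, bot, outline_of, landmark_of gives the robot as it stands. The module is installed in compiled form; this text tells all that it offers.
- The arm moves only by the shell command python3 -m inch 'ROWS' [FORCE]. ROWS is JSON, a list of rows, each a list of 7 numbers: the shift along the tool's x, y, z in m, then the turn, a rotation vector about the tool's x, y, z in rad, then the closure, from 0 (fully open) to 1 (shut). A call has 1 to 5 rows; each row shifts and turns the commanded pose from where the row before left it, along the tool's axes as they then stand; what a row does not reach is not made up. A row lasts 1/10 s, in which the tool goes at most 50 mm and 8.59 degrees, less where a joint would pass 70% of its speed; a pose out of reach is approached as far as the arm can. A call is refused whole if a number of a shift passes 0.05 or a number of a turn 0.15, either way. A call with a gripper value outside its range is refused whole. The fingers move at their own pace and stop on an object; FORCE is the grip in N (left out, the last holds). Time passes only in rows, so rows that do not move let the fingers close. It gives the time, the measured TCP pose, the force, the opening and the grip force at its end, in the units of the state.
- telemetry.observe(): the state, without advancing time (a new reading comes with each control period).
- grab_frame(name): name is "scene" or "side" or "wrist"; returns the picture (400x640x3 uint8, red, green, blue); there is no depth.
- calibration(name): a dict with "fovy" (degrees; the focal length in pixels is half the picture's height over the tangent of half this angle, whatever the lens; pixels are square), "cx", "cy" (the principal point, pixels), "pose" (4x4, takes a point from camera to world coordinates). Camera axes: x right, y down, z forward; pixel columns grow to the right and rows downward; lengths in m; the calibration is good to about 2 mm. The wrist camera is an equidistant fisheye: a pixel r from the principal point sees the ray r / f radians off the axis. A picture is of the moment at which its call begins: read the wrist's pose just before it. calibration takes no time and is no camera call; for the wrist camera it gives the pose at the moment of the call.
- bot.job_done(): hands the job in; it is judged then, once.
Trained networks look in the newest picture that a camera, given by its name, has taken for a name from the list of things; names that differ only in an ending like _2 or _b are one class to them, and where a whole thing is asked for, a point or a joint stands for the part that bears it (a point fixed in the world has none). Each returns a list of dicts, best first, with "score" (0 to 1); they miss things now and then, are a little off and sometimes report something else, mostly with a low value. They report only what shows in the picture. A call takes as long as a camera call. They do not tell look-alikes from the thing itself.
- outline_of(label, camera): "region" (400x640 bool, what is visible of it) and "rect" ([left, top, right, bottom] in pixels, round what is visible of it).
- landmark_of(label, camera): "xy" ([column, row] in pixels: a listed point, or the origin of a listed thing).
The state is a dict: "clock": time; "qpos": joint angles; "qd": joint speeds; "joint_efforts": joint torques, N m; "position": TCP position; "tool_rot": TCP orientation; "force": force on the tool from outside, world axes, zero at the start; "moment": the same for the moment, N m; "grip_width": finger opening in m; "finger_force": force on a finger pad.
Only numpy, scipy, OpenCV 4.12 (cv2) and the standard library are available. Lean on these libraries where they do the work, as an engineer would, in place of code of your own. Each camera call takes 0.05 s, during which the arm holds its last target. There are 200 camera calls.

TASK

Glue the end strip on: lay the short wide offcut flat in the glue press, lengthwise between the pusher pad and the strip that lies at the fence, with its end between the two guide blocks. Then tip the hold-down over onto it so that the joint cannot buckle, and only then squeeze the two handles together until they snap past the hard point and stay shut by themselves with the board pressed on the strip. Leave everything else on the bench where it is.

Things in the scene. Friction and masses are not known exactly. Their poses are not given: they have to be found in the camera images.
- board: the workpiece to load: plain hardwood offcut lying flat, 50 mm wide (its x) x 120 mm long (its y) x 18 mm thick, about 70 g; origin at the centre of its underside. Either end and either way round will do
- spare: a bystander: the narrower, longer hardwood offcut, 38 (its x) x 160 (its y) x 19 mm, lying flat, not to be used; origin at the centre of its underside
- strip: beech strip 20 (its x) x 200 (its y) x 17 mm, lying loose on the press bed across the press, against the fence; origin at the centre of its underside. It stays there
- press: toggle glue press, fixed. Plywood base 322 x 150 mm. Origin in the plane of the bench; x runs lengthwise from handles to fence, z up. In its frame (mm): base x -179 to 143, bed z 18; fence face x 110, top z 33; strip x 90 to 110; metal toggle works x -180 to -48, up to z 48; the handles stick out over the bare bench from x -180 to -270
- bed (a point): where the centre of the board's underside belongs, on the bed at press x 27, y 0, z 18 mm; axes as the press. The 120 mm board lies along x between pad and strip with 3 mm to spare at each end. Two guide blocks at its strip end, press x 54 to 82, inner faces y +-28.5 mm, 12 mm high. At press x -15 to 50 its sides are clear for fingers
- grip_a (a point): middle of the black grip of the handle on the press's +y side, 28 mm above the bench; it moves with the handle. Each grip is 86 mm long, 10 thick, 20 high
- grip_b (a point): the same on the -y side. Open, the grips measure about 65 mm over their outer faces here; locked, about 25 mm. Squeeze along the line from grip_a to grip_b
- handle_a (a joint): closing angle (rad) of the +y handle: 0 open, 0.24 dead centre (hard point), 0.28 locked at its stop. The linkage moves both handles equally. With a board loaded each resists from about 0.09 on, with a peak of some 10 N at the grip near 0.15, then less; past 0.24 they pull shut and stay; released earlier, or with no board in, they spring open
- hold_down (a joint): angle (rad) of the wooden hold-down bar: 0 level on the board, 1.57 upright, 1.9 to 1.95 tipped back as found. Hinge at press x 124, y 0, z 41 mm, axis along press y. Below 1.45 the bar falls shut by its own weight in a second or two; above 1.7 it falls back
- hold_down_tip (a point): middle of the bar's free end, 75 mm from its hinge. Plain bar 24 mm wide (along press y), 10 thick, 77 long from the hinge. Tipped back, its end is about 110 mm over the bench and 30 mm behind the hinge line. Pushing near the tip from behind the fence towards the handles with 1 to 2 N tips it over
- glue: a bystander: glue bottle, 65 mm across, 212 mm tall, standing; origin at the centre of its underside
- cup: a bystander: white paper mixing cup, 72 mm across, 75 mm tall; origin at the centre of its underside
- tape: a bystander: tape measure, 77 mm long, 62 mm tall; origin at the centre of its underside
- sander: a bystander: sanding block, 60 x 103 x 34 mm; origin at the centre of its underside
- wedge_1: a bystander: wooden shim wedge, 28 x 100 x 22 mm; origin at its middle
- wedge_2: a bystander: the second shim wedge, the same
- pad_face (a point): middle of the black pusher pad's face (44 mm wide, 16 high): press x -36, y 0, z 28 mm with handles open. Closing the handles moves it some 10 mm towards the fence; it meets the board and a stiff spring behind it then loads the joint with some 60 to 90 N
Things that resemble listed ones, but are neither listed nor needed, are in the scene too. What is shaped like the board but red is not meant.

How it is judged:
By the outcome, as a careful person would: the job done as asked, in the order asked, and still so for the second after the job is handed in, with the robot touching nothing.
It also fails if it takes over 58 s, if anything falls off the work surface, if the arm or the gripper's body presses on something with over 40 N, if the wrist force passes 120 N, or if a joint passes its speed limit or range.

## Working session

There is one attempt and no reset: what is moved stays moved. The work goes in short steps, Python scripts to look and compute and a shell command to move; the robot and the scene stay as the last step left them, time stands still between calls to the robot, and variables do not carry over. Pictures are saved under pics/ and viewed, at most 10 in all, crops included, and the job is handed in when it is done.

```bash
mkdir -p pics; ls; cat > h.py <<'E'
import numpy as np, cv2
from workcell import *
def ray(cam,px,cal=None):
    c=cal or calibration(cam); f=200/np.tan(np.radians(c['fovy'])/2); P=np.array(c['pose'])
    u=(px[0]-c['cx'])/f; v=(px[1]-c['cy'])/f
    if cam=='wrist':
        r=np.hypot(u,v); d=np.array([u*np.sin(r)/max(r,1e-9),v*np.sin(r)/max(r,1e-9),np.cos(r)])
    else: d=np.array([u,v,1.])
    return P[:3,3],P[:3,:3]@d
def at(cam,px,z,cal=None):
    o,d=ray(cam,px,cal); return o+d*(z-o[2])/d[2]
def tri(a,b):
    (o1,d1),(o2,d2)=a,b
    s=np.linalg.lstsq(np.c_[d1,-d2],o2-o1,rcond=None)[0]
    p,q=o1+s[0]*d1,o2+s[1]*d2; return (p+q)/2,np.linalg.norm(p-q)
def proj(cam,p,cal=None):
    c=cal or calibration(cam); f=200/np.tan(np.radians(c['fovy'])/2); P=np.array(c['pose'])
    q=P[:3,:3].T@(np.array(p)-P[:3,3])
    if cam=='wrist':
        r=np.arctan2(np.hypot(q[0],q[1]),q[2]); n=np.hypot(q[0],q[1]); return np.array([c['cx']+f*r*q[0]/n,c['cy']+f*r*q[1]/n])
    return np.array([c['cx']+f*q[0]/q[2],c['cy']+f*q[1]/q[2]])
def save(n,im): cv2.imwrite('pics/'+n,im[...,::-1])
E
python3 - <<'E'
from h import *
np.set_printoptions(precision=4,suppress=True)
s=telemetry.observe(); print(s['clock'],s['position'],s['tool_rot'])
a=grab_frame('scene');b=grab_frame('side')
save('scene.png',a); save('side.png',b)
for cam in('scene','side'):
    c=calibration(cam);print(cam,c['fovy'],np.array(c['pose']))
for l in ['board','spare','strip','press','bed','grip_a','grip_b','hold_down_tip','pad_face']:
    for cam in('scene','side'):
        r=landmark_of(l,cam); print(l,cam,[(np.round(x['xy'],1).tolist(),round(x['score'],2)) for x in r[:4]])
E
```

```text
pics
0.0 [ 0.2603 -0.5678  0.197 ] [-3.1405  0.      0.4298]
scene 51.85517450769497 [[-0.7772 -0.4637  0.4253 -0.0451]
 [-0.6291  0.5574 -0.5418  0.6009]
 [ 0.0142 -0.6887 -0.7249  0.9748]
 [ 0.      0.      0.      1.    ]]
side 47.43210879575181 [[ 0.9997  0.026   0.0006  0.4688]
 [ 0.0081 -0.3349  0.9422 -1.4122]
 [ 0.0247 -0.9419 -0.335   0.5525]
 [ 0.      0.      0.      1.    ]]
board scene [([382.9, 173.1], 0.83), ([449.0, 210.7], 0.61)]
board side [([206.3, 254.1], 0.89), ([301.7, 264.2], 0.88), ([350.6, 187.0], 0.56)]
spare scene [([351.8, 153.5], 0.94)]
spare side []
strip scene [([229.3, 247.3], 0.71)]
strip side [([348.5, 187.2], 0.85)]
press scene [([260.8, 233.0], 0.86)]
press side [([352.0, 201.1], 0.7), ([301.9, 264.0], 0.62)]
bed scene [([252.7, 234.0], 0.8)]
bed side [([349.5, 196.6], 0.74)]
grip_a scene [([305.7, 184.6], 0.66), ([314.4, 195.8], 0.47), ([315.6, 257.9], 0.42)]
grip_a side [([355.9, 217.8], 0.65), ([336.6, 216.0], 0.55)]
grip_b scene [([305.7, 184.6], 0.66), ([314.4, 195.8], 0.47), ([315.6, 257.9], 0.42)]
grip_b side [([355.9, 217.8], 0.65), ([336.6, 216.0], 0.55)]
hold_down_tip scene [([211.3, 234.6], 0.6), ([314.9, 255.8], 0.56)]
hold_down_tip side [([353.1, 157.5], 0.65)]
pad_face scene [([267.6, 221.2], 0.43)]
pad_face side []
```

View pics/scene.png

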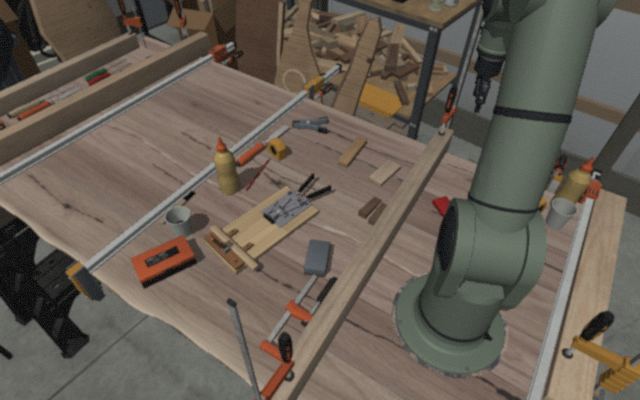

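View pics/side.png

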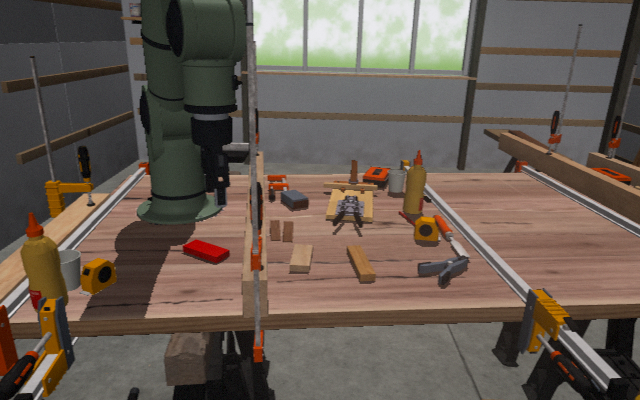

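```bash
python3 - <<'E'
from h import *
np.set_printoptions(precision=4,suppress=True)
for n,cam,px,z in [('A','scene',(382.9,173.1),0),('B','scene',(449,210.7),0),('A','side',(206.3,254.1),0),('B','side',(301.7,264.2),0),('spare','scene',(351.8,153.5),0),('strip','scene',(229.3,247.3),.018),('strip','side',(348.5,187.2),.018),('press','scene',(260.8,233),0),('press','side',(352,201.1),0),('bed','scene',(252.7,234),.018),('bed','side',(349.5,196.6),.018),('g1','scene',(305.7,184.6),.028),('g2','scene',(314.4,195.8),.028),('g1','side',(355.9,217.8),.028),('g2','side',(336.6,216),.028),('pad','scene',(267.6,221.2),.028)]:
    print(n,cam,at(cam,px,z))
print(tri(ray('scene',(211.3,234.6)),ray('side',(353.1,157.5))))
E
```

```text
A scene [ 0.4283 -0.3507  0.    ]
B scene [ 0.171  -0.3388  0.    ]
A side [ 0.1673 -0.3293  0.    ]
B side [ 0.422  -0.3719  0.    ]
spare scene [ 0.572  -0.3656  0.    ]
strip scene [0.5883 0.2096 0.018 ]
strip side [0.5684 0.214  0.018 ]
press scene [0.5671 0.1061 0.    ]
press side [0.5769 0.1114 0.    ]
bed scene [0.5715 0.1331 0.018 ]
bed side [0.567  0.1078 0.018 ]
g1 scene [ 0.5785 -0.1157  0.028 ]
g2 scene [ 0.5247 -0.095   0.028 ]
g1 side [ 0.5753 -0.1152  0.028 ]
g2 side [ 0.5163 -0.1045  0.028 ]
pad scene [0.5656 0.0754 0.028 ]
(array([0.5838, 0.2548, 0.1233]), np.float64(0.0020547263439917125))
```

```bash
python3 - <<'E'
from h import *
np.set_printoptions(precision=4,suppress=True)
print('beam',[at('scene',p,.04) for p in [(448,137),(425,165),(362,265),(300,360)]],at('side',(255,312),0))
for sp in [(452,85),(445,120),(441,133)]:
  for dp in [(250,5),(253,100),(255,200),(257,265)]:
    p,e=tri(ray('scene',sp),ray('side',dp)); 
    if e<.03: print(sp,dp,p,e)
a=grab_frame('scene')
save('crop.png',np.hstack([cv2.resize(a[120:230,330:470],None,fx=4,fy=4,interpolation=2)]))
for l in('board','spare'):
  for r in outline_of(l,'scene')[:3]:
    m=r['region']; ys,xs=np.where(m); P=np.array([at('scene',(x,y),.018)[:2] for x,y in zip(xs,ys)],np.float32)
    print(l,r['score'],r['rect'],cv2.minAreaRect(P))
E
```

```text
beam [array([ 0.3309, -0.6267,  0.04  ]), array([ 0.3208, -0.4373,  0.04  ]), array([0.2539, 0.0307, 0.04  ]), array([0.2151, 0.3314, 0.04  ])] [ 0.3344 -0.5898  0.    ]
(452, 85) (253, 100) [ 0.2912 -0.3534  0.4054] 0.02857834928640007
(452, 85) (255, 200) [ 0.3504 -0.5981  0.2566] 0.017041050159684358
(445, 120) (255, 200) [ 0.3166 -0.4772  0.2086] 0.013004650884312172
(445, 120) (257, 265) [ 0.3472 -0.6029  0.1193] 0.007844866549111831
(441, 133) (255, 200) [ 0.3061 -0.4319  0.1914] 0.019809018863560443
(441, 133) (257, 265) [ 0.3372 -0.5591  0.095 ] 0.001365681026702105
board 0.8 [369.7, 158.2, 401.0, 189.4] ((0.4165307581424713, -0.3414735794067383), (0.14024436473846436, 0.060129787772893906), 87.67689514160156)
board 0.65 [434.5, 194.9, 451.1, 216.0] ((0.20341114699840546, -0.32920733094215393), (0.046843960881233215, 0.08599092066287994), 12.532463073730469)
board 0.57 [339.6, 139.5, 366.5, 167.3] ((0.5671133995056152, -0.3614635169506073), (0.04515635594725609, 0.17082948982715607), 7.89189338684082)
spare 0.71 [337.1, 137.1, 365.6, 163.3] ((0.5683549642562866, -0.3618035316467285), (0.04648073390126228, 0.17366185784339905), 8.811259269714355)Traceback (most recent call last):
  File "<stdin>", line 12, in <module>
  File "h.py", line 11, in at
    o,d=ray(cam,px,cal); return o+d*(z-o[2])/d[2]
        ~~~^^^^^^^^^^^^
  File "h.py", line 4, in ray
    c=cal or calibration(cam); f=200/np.tan(np.radians(c['fovy'])/2); P=np.array(c['pose'])
             ~~~~~~~~~~~^^^^^
ValueError: time passes only in moves, steps and waits
```

View pics/crop.png

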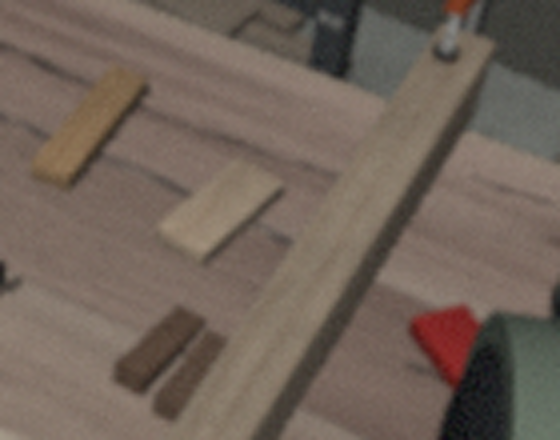

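The tan slab at scene (383,173) is short and wide, so it is the board. The one at (352,152) is narrower and longer (the spare), and the one at (445,207) is red, so it isn't meant. A clamp rod stands near x 0.345, y -0.6, so I'll go +y first and then +x.

```bash
python3 -m inch '[[0.018,-0.037,-0.016,0,0,0,0],[0.018,-0.037,-0.016,0,0,0,0],[0.018,-0.037,-0.016,0,0,0,0],[0.018,-0.037,-0.016,0,0,0,0],[0.018,-0.037,-0.016,0,0,0,0]]'
python3 -m inch '[[0.037,0.017,0,0,0,0,0],[0.037,0.017,0,0,0,0,0],[0.037,0.017,0,0,0,0,0],[0.037,0.017,0,0,0,0,0],[0,0,0,0,0,0,0]]'
cat >> h.py <<'E'
def rects(label,cam,z,n=3,cal=None):
    cal=cal or calibration(cam); o=[]
    for r in outline_of(label,cam)[:n]:
        cs,_=cv2.findContours(r['region'].astype(np.uint8),cv2.RETR_EXTERNAL,cv2.CHAIN_APPROX_NONE)
        c=max(cs,key=cv2.contourArea)[:,0]
        P=np.array([at(cam,q,z,cal)[:2] for q in c],np.float32)
        o.append((round(r['score'],2),r['rect'],cv2.minAreaRect(P*1000)))
    return o
E
python3 - <<'E'
from h import *
np.set_printoptions(precision=4,suppress=True)
c=calibration('wrist'); a=grab_frame('wrist'); save('w1.png',a); s=telemetry.observe(); print(s['clock'],s['position'],s['tool_rot']); print(c['fovy'],c['pose'])
for l in('board','spare'):
  for r in rects(l,'wrist',.018,3,c): print(l,r)
  for r in landmark_of(l,'wrist')[:3]: print(r['score'],r['xy'],at('wrist',r['xy'],0,c))
E
```

```text
clock: 1.65
position: [0.2649, -0.3609, 0.2782]
tool_rot: [3.141, 0.0, 0.43]
force: [1.0, 0.1, 1.4]
grip_width: 0.0851
finger_force: 0.0
clock: 2.15
position: [0.4326, -0.3609, 0.2769]
tool_rot: [-3.141, -0.002, 0.434]
force: [-0.4, 0.3, -0.0]
grip_width: 0.0856
finger_force: 0.0
2.2 [ 0.43   -0.3617  0.2769] [-3.1406 -0.0003  0.4326]
65.70646984690485 [[ 0.4212 -0.8742 -0.2414  0.4924]
 [-0.907  -0.4062 -0.1113 -0.3325]
 [-0.0008  0.2658 -0.964   0.4528]
 [ 0.      0.      0.      1.    ]]
board (0.57, [263.5, 134.0, 350.7, 198.7], ((420.11883544921875, -350.0127258300781), (119.83080291748047, 52.08989334106445), 87.3240737915039))
board (0.57, [217.1, 267.7, 270.4, 316.3], ((176.5107879638672, -328.90087890625), (53.510128021240234, 115.52667999267578), 59.40474319458008))
0.96 [236.6, 290.0] [ 0.1697 -0.3299  0.    ]
0.77 [306.6, 164.0] [ 0.421  -0.3509  0.    ]
spare (0.84, [304.7, 50.2, 416.8, 102.4], ((569.2488403320312, -368.12567138671875), (41.938720703125, 160.0221710205078), 10.21286392211914))
0.59 [361.7, 80.4] [ 0.5675 -0.371   0.    ]
```

View pics/w1.png

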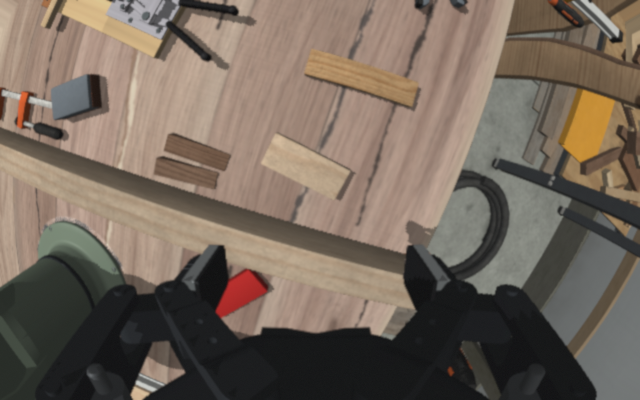

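```bash
python3 -m inch '[[0,0,0.01,0,0,-0.1364,0],[0,0,0.01,0,0,-0.1364,0],[0,0,0.01,0,0,-0.1364,0],[0,0,0.01,0,0,-0.1364,0],[0,0,0.01,0,0,-0.1364,0]]' >/dev/null
python3 -m inch '[[0,0,0.01,0,0,-0.1364,0],[0,0,0.01,0,0,-0.1364,0],[0,0,0.01,0,0,-0.1364,0],[0.01,-0.01,0.01,0,0,0,0],[0,0,0,0,0,0,0]]'
cat >> h.py <<'E'
def totool(d,yaw): return np.array([d[0]*np.cos(yaw)+d[1]*np.sin(yaw), d[0]*np.sin(yaw)-d[1]*np.cos(yaw)])
E
python3 - <<'E'
from h import *
np.set_printoptions(precision=4,suppress=True)
c=calibration('wrist'); a=grab_frame('wrist'); save('w2.png',a); s=telemetry.observe(); print(s['clock'],s['position'],s['tool_rot'],s['qpos'])
for l in('board',):
  for r in rects(l,'wrist',.018,3,c): print(l,r)
  for r in landmark_of(l,'wrist')[:3]: print(r['score'],r['xy'],at('wrist',r['xy'],0,c))
for l in ['strip','press','bed','grip_a','pad_face','hold_down_tip']:
  for r in landmark_of(l,'wrist')[:3]: print(l,r['score'],r['xy'],at('wrist',r['xy'],.018 if l in('strip','bed') else 0 if l=='press' else .028,c))
E
```

```text
clock: 3.4
position: [0.4166, -0.3516, 0.187]
tool_rot: [-3.14, -0.001, 1.52]
force: [-1.0, 0.1, -0.2]
grip_width: 0.0855
finger_force: 0.0
3.45 [ 0.4175 -0.3524  0.1878] [-3.141   0.0002  1.5196] [ 0.8738  0.4286 -0.377   1.8051  0.1906  0.9439  0.3641]
board (0.71, [90.8, 130.3, 169.9, 203.4], ((170.6338653564453, -324.69873046875), (57.596683502197266, 127.80500030517578), 60.07919692993164))
board (0.69, [299.9, 121.8, 342.3, 221.0], ((419.2103576660156, -349.36187744140625), (118.86578369140625, 50.807403564453125), 87.29769897460938))
0.71 [132.3, 163.9] [ 0.1701 -0.3243  0.    ]
strip 0.24 [437.8, 181.5] [ 0.5613 -0.3658  0.018 ]
```

```bash
python3 -m inch '[[0.003,0.002,0.03,0,0,0,0],[0,0,0.04,0,0,0,0],[0,0,0.04,0,0,0,0],[0,0,0.04,0,0,0,0],[0,0,0.02,0,0,0,0]]'
python3 -m inch '[[0,0,0.014,0,0,0,0],[0,0,0,0,0,0,0],[0,0,0,0,0,0,0.6],[0,0,0,0,0,0,0.6],[0,0,0,0,0,0,0.6]]' 40
python3 -m inch '[[0,0,0,0,0,0,0.6],[0,0,0,0,0,0,0.6]]' 40
```

```text
clock: 4.35
position: [0.4196, -0.3484, 0.0147]
tool_rot: [-3.139, -0.002, 1.521]
force: [1.1, 0.4, -0.1]
grip_width: 0.0854
finger_force: 0.0
clock: 4.85
position: [0.4212, -0.3498, 0.0047]
tool_rot: [3.14, 0.001, 1.521]
force: [-0.7, 0.8, -0.7]
grip_width: 0.0441
finger_force: 0.0
clock: 5.05
position: [0.4208, -0.3494, 0.004]
tool_rot: [3.141, 0.0, 1.521]
force: [0.7, 0.0, -0.3]
grip_width: 0.034
finger_force: 0.0
```

```bash
python3 - <<'E'
from h import *
a=grab_frame('wrist'); b=grab_frame('side'); save('w3.png',np.vstack([a[100:400,120:520],cv2.resize(b[200:300,235:368],(400,300))]))
print(telemetry.observe()['grip_width'],telemetry.observe()['finger_force'])
E
```

```text
0.034019094303771785 0.0
```

View pics/w3.png

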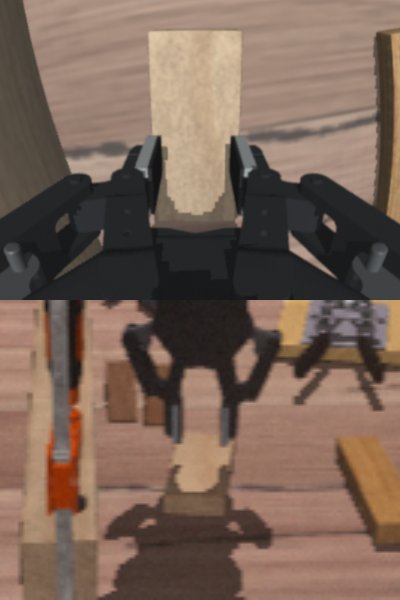

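```bash
python3 - <<'E'
from h import *
c=calibration('side'); print(telemetry.observe()['position'])
for z in(0,.01,.02,.03,.04): print(z,proj('side',(.4208,-.3494,z),c))
for z in(0,.018): print([ (np.array(proj('side',(.4208,y,z),c))-[235,200])*[3,3]+[0,300] for y in(-.41,-.29)])
print(np.array([((np.array(proj('side',(.4208,-.3494,z),c))-[235,200])*3+[0,300]) for z in(0,.01,.02,.03)]))
E
```

```text
[ 0.42075066 -0.34932728  0.00378783]
0 [301.67124863 260.09814303]
0.01 [301.70852248 256.65089719]
0.02 [301.746008   253.18407447]
0.03 [301.783707   249.69750762]
0.04 [301.82162133 246.1910275 ]
[array([196.3327977 , 514.34152359]), array([203.29343881, 449.9587633 ])]
[array([196.52502933, 494.91849452]), array([203.50203703, 431.99803115])]
[[200.0137459  480.29442909]
 [200.12556743 469.95269158]
 [200.23802399 459.55222341]
 [200.35112101 449.09252287]]
```

```bash
python3 -m inch '[[0,0,0,0,0,0,0.2],[0,0,0,0,0,0,0.2],[0,0,0,0,0,0,0.2]]'
python3 -m inch '[[0,0,0.006,0,0,0,0.2],[0,0,0,0,0,0,0.2]]'
python3 -m inch '[[0,0,0.004,0,0,0,0.2],[0,0,0,0,0,0,0.2]]'
python3 - <<'E'
from h import *
b=grab_frame('side'); a=grab_frame('wrist'); save('w4.png',np.vstack([cv2.resize(b[190:280,250:350],(600,540),interpolation=cv2.INTER_CUBIC)]))
E
```

```text
clock: 5.45
position: [0.4207, -0.3492, 0.0036]
tool_rot: [-3.142, -0.0, 1.521]
force: [0.4, 0.5, 0.0]
grip_width: 0.0685
finger_force: 0.0
clock: 5.65
position: [0.4203, -0.349, -0.0032]
tool_rot: [-3.141, -0.001, 1.521]
force: [0.4, 1.4, 0.1]
grip_width: 0.0685
finger_force: 0.0
clock: 5.85
position: [0.4204, -0.3491, -0.0069]
tool_rot: [-3.141, -0.0, 1.521]
force: [1.1, 0.1, 1.2]
grip_width: 0.0684
finger_force: 0.0
```

View pics/w4.png

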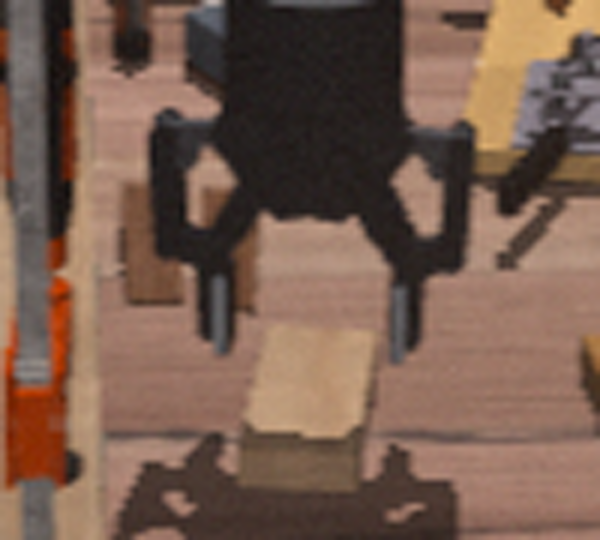

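The fingertips look about 25–30 mm above the bench (tips at crop rows 355–362, board top centre at row ~395), although the TCP reads about 0. I'll feel my way down in small steps, watching the force.

```bash
python3 -m inch '[[0,0,0.004,0,0,0,0.2],[0,0,0,0,0,0,0.2]]' | egrep 'pos|force:'
python3 -m inch '[[0,0,0.004,0,0,0,0.2],[0,0,0,0,0,0,0.2]]'| egrep 'pos|force:'
python3 - <<'E'
from h import *
s=telemetry.observe(); print(s['qpos'],s['position'])
b=grab_frame('side'); a=grab_frame('scene')
for n,im in(('side',b),('scene',a)):
    print(n,proj(n,s['position']))
c=np.hstack([cv2.resize(b[210:280,270:340],(400,400),interpolation=2),cv2.resize(a[120:200,345:425],(400,400),interpolation=2)]); save('w5.png',c)
E
```

```text
position: [0.4205, -0.3491, -0.0108]
force: [-0.1, 0.5, 0.0]
finger_force: 0.0
position: [0.4205, -0.3491, -0.0149]
force: [-0.5, 0.7, -0.8]
finger_force: 0.0
[ 0.77731956  0.72623342 -0.267027    1.93113871  0.35381326  0.53005369
  0.2171858 ] [ 0.42050009 -0.34910658 -0.01485477]
side [301.50736586 265.12694513]
scene [384.00098742 177.44314134]
```

View pics/w5.png

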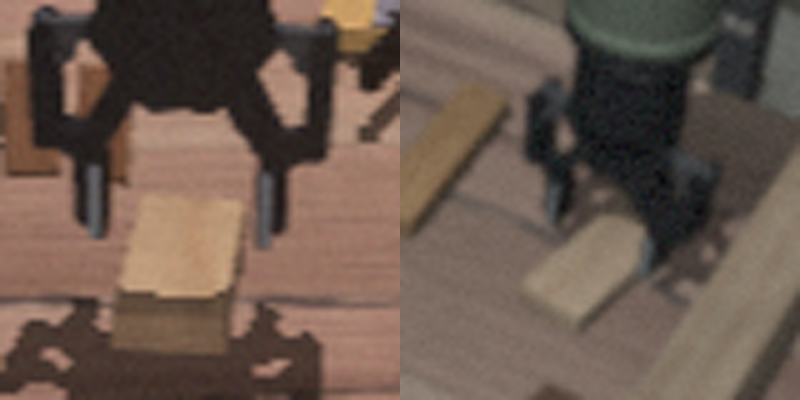

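```bash
python3 - <<'E'
from h import *
s,c=calibration('side'),calibration('scene')
A=tri(ray('side',(287,251.7),s),ray('scene',(395,174.4),c)); B=tri(ray('side',(316.4,253.4),s),ray('scene',(376.4,165.6),c)); print(A,B,(A[0]+B[0])/2)
print(telemetry.observe()['position'])
E
```

```text
(array([ 0.38239636, -0.34912294,  0.02297344]), np.float64(0.00033679777398474284)) (array([ 0.45778354, -0.34894219,  0.01981126]), np.float64(0.002115079242783461)) [ 0.42008995 -0.34903257  0.02139235]
[ 0.42060761 -0.34918839 -0.01452559]
```

Triangulating the two tips puts them at z ≈ 21 mm. The fingers therefore really are about 25 mm higher than the reported TCP implies, while x and y agree. I'll go 13 mm lower and grip.

```bash
python3 -m inch '[[0,0,0.005,0,0,0,0.2],[0,0,0.004,0,0,0,0.2],[0,0,0.003,0,0,0,0.2],[0,0,0,0,0,0,0.2]]'| egrep 'pos|force:'
python3 -m inch '[[0,0,0,0,0,0,0.6],[0,0,0,0,0,0,0.6],[0,0,0,0,0,0,0.6],[0,0,0,0,0,0,0.6]]' 40
```

```text
position: [0.4204, -0.349, -0.027]
force: [0.5, 0.9, 0.1]
finger_force: 0.0
clock: 7.25
position: [0.4207, -0.3493, -0.0261]
tool_rot: [3.141, 0.0, 1.521]
force: [-1.3, 2.0, 5.0]
grip_width: 0.0482
finger_force: 41.4
```

```bash
python3 -m inch '[[0,0,-0.02,0,0,0,0.6],[0,0,-0.04,0,0,0,0.6],[0,0,-0.045,0,0,0,0.6],[0.02,0.006,-0.04,0,0,0,0.6],[0.039,0.012,-0.025,0,0,0,0.6]]' | egrep 'pos|clock|grip_w'
python3 -m inch '[[0.041,0.013,-0.02,0,0,0,0.6],[0.041,0.013,-0.02,0,0,0,0.6],[0.041,0.013,-0.02,0,0,0,0.6],[0.041,0.013,-0.02,0,0,0,0.6],[0.041,0.013,-0.02,0,0,0,0.6]]' | egrep 'pos|clock|grip_w'
python3 -m inch '[[0.041,0.013,0,0,0,0,0.6],[0.041,0.013,0,0,0,0,0.6],[0.035,0.011,0,0,0,0,0.6],[0,0,0,0,0,0,0.6],[0,0,0,0,0,0,0.6]]' | egrep 'pos|clock|grip_w|force:'
python3 - <<'E'
from h import *
np.set_printoptions(precision=4,suppress=True)
c=calibration('wrist'); a=grab_frame('wrist'); save('w6.png',a); s=telemetry.observe(); print(s['clock'],s['position'],s['tool_rot'])
Z=dict(strip=.018,bed=.018,grip_a=.028,pad_face=.028,press=0,hold_down_tip=.11,board=0)
for l in Z:
  for r in landmark_of(l,'wrist')[:3]: print(l,r['score'],r['xy'],at('wrist',r['xy'],Z[l],c))
for r in rects('strip','wrist',.035,2,c): print(r)
for r in rects('press','wrist',.018,2,c): print(r)
E
```

```text
clock: 7.75
position: [0.4414, -0.2933, 0.1464]
grip_width: 0.0487
clock: 8.25
position: [0.5169, -0.0881, 0.2447]
grip_width: 0.0486
clock: 8.75
position: [0.5594, 0.026, 0.2434]
force: [-0.4, -0.3, -1.0]
grip_width: 0.0485
finger_force: 42.0
8.8 [0.5593 0.0249 0.2434] [-3.1412  0.0004  1.521 ]
strip 0.6 [316.3, 29.4] [0.5677 0.2065 0.018 ]
bed 0.9 [325.1, 86.8] [0.5752 0.129  0.018 ]
bed 0.69 [440.5, 7.8] [0.7395 0.2442 0.018 ]
press 0.66 [324.0, 105.8] [0.5732 0.1048 0.    ]
board 0.95 [314.8, 247.9] [ 0.551  -0.0988  0.    ]
(0.87, [239.0, 16.3, 400.6, 45.1], ((572.3662719726562, 202.5434112548828), (23.91762924194336, 198.09329223632812), 84.90992736816406))
(0.62, [268.4, 0.0, 386.6, 234.6], ((571.0032958984375, 85.56038665771484), (222.94895935058594, 152.38677978515625), 84.63352966308594))
```

View pics/w6.png

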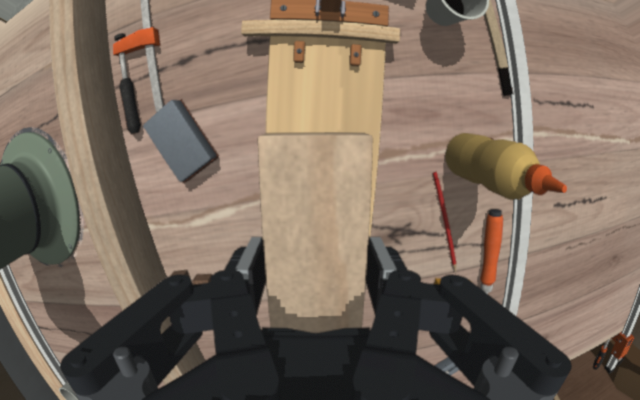

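```bash
python3 - <<'E'
from h import *
np.set_printoptions(precision=4,suppress=True)
c=calibration('wrist'); a=cv2.imread('pics/w6.png')
h=cv2.cvtColor(a,cv2.COLOR_BGR2HSV); L=cv2.cvtColor(a,cv2.COLOR_BGR2LAB).astype(int)
print(a[53,262:400:4,::-1].tolist()); print(a[100,258:272,::-1].tolist(),a[100,374:392,::-1].tolist())
V=a[...,2].astype(int)
sub=(V[42:72,285:372]<165).astype(np.uint8)
n,l,st,ce=cv2.connectedComponentsWithStats(sub)
for i in range(1,n):
  if st[i,4]>25: print(st[i]+[285,42,0,0,0],ce[i]+[285,42])
for row in (75,90,105,120):
  B=a[row,:,0].astype(int); R=a[row,:,2].astype(int); d=cv2.blur((R-B).astype(np.float32)[None],(1,1))[0]
  print(row,[ (x,int(d[x])) for x in list(range(262,278,2))+list(range(376,392,2))])
E
```

```text
[[89, 76, 68], [89, 75, 67], [202, 173, 128], [211, 180, 134], [211, 180, 134], [205, 176, 132], [209, 179, 133], [203, 174, 130], [139, 101, 70], [103, 77, 59], [140, 96, 64], [209, 180, 134], [216, 187, 139], [216, 187, 138], [209, 179, 133], [208, 177, 132], [211, 181, 134], [209, 179, 133], [212, 180, 135], [204, 174, 130], [195, 168, 125], [194, 166, 123], [126, 101, 73], [112, 94, 82], [120, 94, 77], [182, 155, 115], [201, 171, 127], [208, 178, 133], [205, 175, 130], [199, 170, 126], [196, 169, 125], [96, 83, 71], [86, 73, 65], [141, 118, 105], [149, 124, 110]]
[[183, 158, 143], [182, 158, 143], [181, 157, 142], [179, 155, 140], [178, 153, 138], [178, 153, 138], [177, 153, 138], [177, 152, 135], [180, 154, 129], [194, 168, 129], [210, 181, 135], [214, 184, 137], [214, 184, 136], [213, 183, 136]] [[197, 169, 125], [197, 169, 125], [197, 169, 125], [197, 168, 125], [197, 168, 125], [197, 168, 125], [197, 169, 126], [192, 166, 128], [177, 153, 125], [155, 132, 116], [148, 125, 113], [147, 124, 112], [147, 124, 112], [147, 124, 112], [147, 124, 112], [148, 125, 113], [150, 126, 114], [153, 129, 116]]
[285  42  87  30 922] [330.5445  51.7885]
75 [(262, 36), (264, 36), (266, 37), (268, 62), (270, 78), (272, 77), (274, 77), (276, 77), (376, 71), (378, 71), (380, 72), (382, 69), (384, 45), (386, 38), (388, 38), (390, 36)]
90 [(262, 38), (264, 39), (266, 44), (268, 73), (270, 78), (272, 78), (274, 78), (276, 78), (376, 72), (378, 71), (380, 71), (382, 63), (384, 40), (386, 38), (388, 39), (390, 40)]
105 [(262, 40), (264, 40), (266, 54), (268, 76), (270, 78), (272, 78), (274, 77), (276, 75), (376, 72), (378, 72), (380, 71), (382, 49), (384, 40), (386, 41), (388, 40), (390, 39)]
120 [(262, 40), (264, 41), (266, 62), (268, 77), (270, 78), (272, 78), (274, 77), (276, 76), (376, 72), (378, 72), (380, 66), (382, 41), (384, 39), (386, 40), (388, 40), (390, 39)]
```

```bash
python3 - <<'E'
from h import *
np.set_printoptions(precision=4,suppress=True)
c=calibration('wrist')
l=np.array([at('wrist',p,.018,c)[:2] for p in[(267.8,75),(267,90),(266,105),(265.6,120)]])
r=np.array([at('wrist',p,.018,c)[:2] for p in[(383.3,75),(382.6,90),(381.7,105),(381,120)]])
m=(l+r)/2; print(l,r,m,np.linalg.norm(l-r,axis=1))
for e in(l,r): d=e[0]-e[-1]; print(np.degrees(np.arctan2(d[1],d[0])))
a=cv2.imread('pics/w6.png')[...,2]
for row in(46,50,54,58,62,66): print(row,a[row,288:312].tolist(),a[row,340:366].tolist())
for p in[(304,53),(349,53)]: print(at('wrist',p,.018,c),at('wrist',p,.03,c))
u=np.array([np.cos(np.radians(84.8)),np.sin(np.radians(84.8))]);v=np.array([-u[1],u[0]])
mm=m.mean(0); s=np.array([.5724,.2025]); print('lat of strip',(s-mm)@v, 'foot',mm+u*((s-mm)@u))
bed=mm+u*((s-mm)@u-.073); print('bed',bed)
E
```

```text
[[0.5031 0.1483]
 [0.5011 0.1286]
 [0.4986 0.1091]
 [0.4968 0.0896]] [[0.6518 0.1422]
 [0.65   0.1223]
 [0.648  0.1025]
 [0.6465 0.0827]] [[0.5775 0.1453]
 [0.5755 0.1254]
 [0.5733 0.1058]
 [0.5717 0.0862]] [0.1488 0.1491 0.1496 0.1498]
83.8665043463738
84.84335080553839
46 [200, 198, 196, 196, 188, 164, 144, 149, 155, 156, 156, 158, 159, 156, 148, 135, 125, 149, 185, 196, 197, 197, 198, 200] [166, 163, 163, 161, 153, 132, 116, 117, 120, 115, 110, 121, 145, 159, 160, 158, 159, 158, 155, 148, 136, 119, 115, 114, 114, 114]
50 [206, 204, 203, 202, 191, 155, 136, 138, 127, 98, 78, 73, 89, 110, 125, 126, 126, 163, 206, 216, 216, 216, 216, 216] [195, 194, 195, 195, 194, 194, 193, 193, 190, 169, 123, 127, 148, 156, 156, 155, 155, 155, 153, 145, 133, 140, 179, 196, 198, 197]
54 [206, 205, 202, 201, 190, 155, 140, 148, 151, 147, 143, 142, 145, 149, 143, 134, 151, 187, 212, 216, 216, 216, 216, 216] [200, 198, 197, 195, 195, 194, 194, 194, 190, 170, 126, 130, 142, 126, 97, 76, 70, 83, 107, 132, 138, 158, 183, 196, 199, 200]
58 [207, 205, 203, 202, 190, 156, 142, 147, 151, 150, 152, 152, 153, 151, 139, 129, 154, 191, 213, 216, 216, 216, 216, 216] [209, 203, 199, 195, 194, 193, 193, 192, 178, 131, 113, 131, 148, 153, 150, 147, 146, 148, 149, 143, 143, 171, 193, 198, 199, 200]
62 [206, 204, 203, 202, 199, 183, 135, 93, 81, 81, 82, 81, 79, 78, 84, 118, 176, 210, 216, 216, 216, 216, 216, 216] [208, 202, 198, 195, 194, 193, 193, 192, 179, 134, 113, 127, 139, 144, 145, 146, 148, 148, 148, 140, 142, 167, 191, 198, 199, 201]
66 [207, 205, 203, 202, 201, 187, 146, 123, 121, 122, 122, 122, 123, 122, 128, 148, 172, 197, 214, 216, 216, 216, 216, 216] [207, 202, 198, 195, 194, 193, 193, 192, 184, 150, 115, 101, 97, 96, 95, 94, 92, 91, 108, 151, 184, 196, 198, 199, 200, 200]
[0.551  0.1741 0.018 ] [0.5513 0.1717 0.03  ]
[0.6085 0.1719 0.018 ] [0.6071 0.1695 0.03  ]
lat of strip 0.009960338564797699 foot [0.5823 0.2016]
bed [0.5757 0.1289]
```

```bash
python3 - <<'E'
from h import *
np.set_printoptions(precision=4,suppress=True)
c=calibration('wrist'); cen=np.array([.5745,.1157]); th=np.radians(84.6)
u=np.array([np.cos(th),np.sin(th)]);v=np.array([-u[1],u[0]])
a=cv2.imread('pics/w6.png')[...,2]
print('L298',a[56:76,298].tolist());print('R356',a[56:80,356].tolist());print('strip near col 330',a[15:60,325].tolist())
def bedx(p,z,px): q=at('wrist',p,z,c)[:2]; s=(q-cen)@u; return (cen+u*(s+(.027-px)))
for n,p,z,px in[('Ltop',(298,60.7),.03,.054),('Rtop',(356,65),.03,.054)]: print(n,bedx(p,z,px))
s=telemetry.observe(); print(s['position'],s['tool_rot'])
for r in rects('board','wrist',.288,1,c): print(r)
for col in(280,315,350): print(a[126:142,col].tolist())
print(at('wrist',(262,134.5),.288,c),at('wrist',(315,134),.288,c),at('wrist',(369,134.5),.288,c))
E
```

```text
L298 [153, 152, 152, 145, 118, 86, 82, 111, 121, 122, 122, 126, 154, 199, 213, 214, 214, 214, 214, 215]
R356 [84, 119, 146, 153, 153, 152, 148, 131, 102, 80, 92, 110, 115, 115, 115, 124, 156, 191, 200, 201, 201, 200, 200, 200]
strip near col 330 [88, 88, 89, 86, 77, 77, 98, 114, 117, 117, 118, 119, 118, 112, 110, 126, 161, 174, 162, 120, 78, 71, 91, 114, 120, 120, 120, 120, 120, 138, 179, 199, 209, 212, 212, 212, 212, 212, 212, 212, 212, 212, 211, 211, 211]
Ltop [0.576  0.1319]
Rtop [0.5759 0.1303]
[0.5595 0.025  0.2437] [ 3.1415 -0.      1.5205]
(0.59, [258.9, 134.3, 374.8, 331.1], ((558.54931640625, 33.53836441040039), (104.02638244628906, 49.67509841918945), 87.27810668945312))
[207, 207, 207, 207, 206, 200, 176, 151, 151, 176, 197, 202, 200, 199, 198, 197]
[203, 203, 203, 204, 203, 193, 167, 149, 157, 174, 184, 185, 184, 183, 182, 182]
[193, 193, 193, 194, 193, 185, 159, 143, 158, 184, 199, 201, 200, 199, 198, 199]
[0.5384 0.0857 0.288 ] [0.5609 0.0845 0.288 ] [0.5839 0.0834 0.288 ]
```

```bash
python3 -m inch '[[0,0,0,0,0,0.0468,0.6],[0.036,0.003,0,0,0,0,0.6],[0.036,0.002,0,0,0,0,0.6],[0.035,0.002,0,0,0,0,0.6],[0,0,0,0,0,0,0.6]]' | egrep 'pos|clock|rot'
python3 -m inch '[[0,0,0.04,0,0,0,0.6],[0,0,0.045,0,0,0,0.6],[0,0,0.045,0,0,0,0.6],[0,0,0.045,0,0,0,0.6],[0,0,0.033,0,0,0,0.6]]' | egrep 'pos|clock|rot'
python3 -m inch '[[0,0,0,0,0,0,0.6],[0,0,0,0,0,0,0.6]]' 
python3 - <<'E'
from h import *
np.set_printoptions(precision=4,suppress=True)
c=calibration('wrist'); a=grab_frame('wrist'); save('w7.png',cv2.resize(a[0:250,180:460],None,fx=2.4,fy=2.4,interpolation=2)); s=telemetry.observe(); print(s['clock'],s['position'],s['tool_rot'])
E
```

```text
clock: 9.8
position: [0.5764, 0.1365, 0.2436]
tool_rot: [-3.141, -0.003, 1.48]
clock: 10.3
position: [0.5758, 0.1306, 0.033]
tool_rot: [-3.14, 0.001, 1.474]
clock: 10.5
position: [0.577, 0.1312, 0.0364]
tool_rot: [-3.141, -0.0, 1.474]
force: [0.5, 0.5, 0.4]
grip_width: 0.0491
finger_force: 41.9
10.55 [0.5777 0.1314 0.0373] [ 3.14   -0.0007  1.4741]
```

View pics/w7.png

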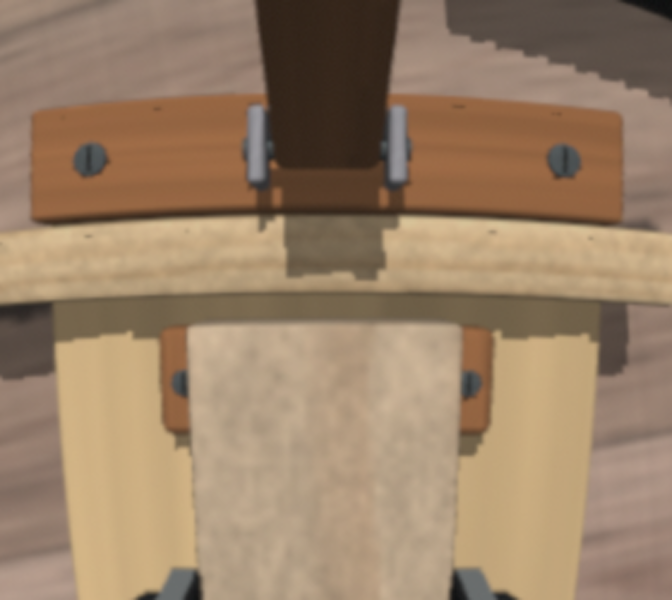

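```bash
python3 - <<'E'
from h import *
np.set_printoptions(precision=4,suppress=True)
c=calibration('wrist'); s=telemetry.observe(); print(s['position'],s['tool_rot']); a=grab_frame('wrist')[...,0]
print(a[112:142,315].tolist())
zb=s['position'][2]+.0445
for x in(262,315,370):
  print('board far',at('wrist',(x,134.2),zb,c),'strip top near',at('wrist',(x,123),.035,c))
for row in(160,):print(a[row,240:268].tolist(),a[row,365:395].tolist())
for p in[(258.5,160),(371.5,160)]: print(at('wrist',p,zb,c))
for p in[(247.5,160),(384.5,160)]: print(at('wrist',p,.03,c))
E
```

```text
[0.5777 0.1314 0.0373] [ 3.14   -0.0007  1.4741]
[111, 122, 150, 175, 177, 174, 171, 167, 157, 133, 111, 114, 117, 117, 117, 117, 118, 117, 117, 116, 118, 132, 153, 172, 182, 182, 181, 180, 180, 180]
board far [0.5594 0.193  0.0818] strip top near [0.5519 0.1974 0.035 ]
board far [0.5818 0.1906 0.0818] strip top near [0.5822 0.1941 0.035 ]
board far [0.6052 0.1886 0.0818] strip top near [0.6137 0.1915 0.035 ]
[201, 199, 199, 198, 197, 186, 153, 136, 140, 141, 125, 90, 75, 73, 63, 53, 61, 87, 127, 172, 189, 192, 194, 194, 194, 194, 192, 190] [188, 189, 191, 191, 191, 182, 154, 99, 57, 53, 67, 74, 78, 96, 120, 132, 129, 128, 147, 173, 191, 195, 195, 195, 196, 196, 197, 197, 199, 199]
[0.5565 0.1821 0.0818]
[0.6051 0.1774 0.0818]
[0.5394 0.1763 0.03  ]
[0.622  0.1683 0.03  ]
```

The board is straight and centred between the guides, with its end at crop row 322 about 3–4 mm short of the strip edge at row ~295. Lowering it now.

```bash
python3 -m inch '[[0,0,0.015,0,0,0,0.6],[0,0,0.015,0,0,0,0.6],[0,0,0.008,0,0,0,0.6],[0,0,0.003,0,0,0,0.6],[0,0,0,0,0,0,0.6]]' | egrep 'pos|force:'
python3 -m inch '[[0,0,0.002,0,0,0,0.6],[0,0,0.001,0,0,0,0.6],[0,0,0,0,0,0,0.6]]'| egrep 'pos|force:'
python3 -m inch '[[0,0,0.001,0,0,0,0.6],[0,0,0,0,0,0,0.6]]'| egrep 'pos|force:'
```

```text
position: [0.5765, 0.1312, -0.0059]
force: [0.4, -0.9, -0.5]
finger_force: 42.0
position: [0.577, 0.1312, -0.0081]
force: [0.3, -0.0, 1.0]
finger_force: 42.1
position: [0.5771, 0.1312, -0.0081]
force: [-7.7, -1.7, 21.6]
finger_force: 44.2
```

```bash
python3 -m inch '[[0,0,0,0,0,0,0.05],[0,0,0,0,0,0,0],[0,0,0,0,0,0,0],[0,0,-0.01,0,0,0,0],[0,0,-0.04,0,0,0,0]]' | egrep 'pos|force:|width'
python3 -m inch '[[0,0,-0.045,0,0,0,0.3],[0,0,-0.045,0,0,0,0.6],[0,0,-0.045,0,0,0,1],[0,0,0,0,0,0,1],[0,0,0,0,0,0,1]]' | egrep 'pos|clock|width'
python3 - <<'E'
from h import *
np.set_printoptions(precision=4,suppress=True)
c=calibration('wrist'); a=grab_frame('wrist'); s=telemetry.observe(); print(s['clock'],s['position'],s['tool_rot'])
for r in rects('board','wrist',.036,2,c): print(r)
for l in('bed','strip'):
  for r in landmark_of(l,'wrist')[:2]: print(l,r['score'],r['xy'],at('wrist',r['xy'],.018,c))
b=grab_frame('side'); k=calibration('side'); k2=calibration('scene')
for q in landmark_of('hold_down_tip','side')[:2]: print(q)
for p in[(135,250),(190,238),(198,262),(143,285)]: print('case',at('scene',p,.05,k2))
for p in[(178,235),(178,210)]: print('cup',at('scene',p,.0,k2))
E
```

```text
position: [0.5747, 0.1307, 0.0387]
force: [0.4, -0.6, 0.6]
grip_width: 0.0853
finger_force: 0.0
clock: 12.6
position: [0.5772, 0.131, 0.177]
grip_width: 0.0121
12.65 [0.5766 0.1309 0.1758] [3.1414 0.0002 1.474 ]
(0.56, [290.1, 124.3, 343.6, 233.6], ((575.5902709960938, 131.33651733398438), (120.03958129882812, 51.044857025146484), 84.45938873291016))
(0.33, [318.2, 274.2, 334.7, 330.3], ((575.0272216796875, -8.769683837890625), (11.006343841552734, 52.783329010009766), 6.156245231628418))
strip 0.91 [305.2, 107.8] [0.5725 0.2068 0.018 ]
strip 0.6 [448.3, 65.5] [0.7383 0.2466 0.018 ]
{'xy': [355.0, 160.5], 'score': 0.51}
case [0.7584 0.3926 0.05  ]
case [0.676  0.2709 0.05  ]
case [0.5953 0.3089 0.05  ]
case [0.6478 0.4434 0.05  ]
cup [0.7513 0.2685 0.    ]
cup [0.832  0.2062 0.    ]
```

```bash
python3 -m inch '[[0.042,0,0,0,0,0,1],[0.042,0,0,0,0,0,1],[0.042,0,0,0,0,0,1],[0.039,0,0,0,0,0,1],[0,0,0,0,0,0,1]]' | egrep 'pos|clock|width'
python3 -m inch '[[0,0,0.03,0,0,0,1],[0,0,0.04,0,0,0,1],[0,0,0.03,0,0,0,1],[0,0,0.008,0,0,0,1],[0,0,0,0,0,0,1]]' | egrep 'pos|clock|force:'
python3 - <<'E'
from h import *
np.set_printoptions(precision=4,suppress=True)
c=calibration('wrist'); a=grab_frame('wrist'); s=telemetry.observe(); print(s['clock'],s['position'],s['tool_rot'])
k=calibration('side'); b=grab_frame('side')
for cam,kk in(('wrist',c),('side',k)):
  for q in landmark_of('hold_down_tip',cam)[:2]: print(cam,q,at(cam,q['xy'],.11,kk))
print(proj('side',s['position'],k))
E
```

```text
clock: 13.4
position: [0.5909, 0.3016, 0.1747]
grip_width: 0.0001
clock: 13.9
position: [0.5922, 0.2951, 0.0667]
force: [0.1, 0.6, 0.7]
finger_force: 0.0
13.95 [0.5929 0.2955 0.0682] [-3.1415 -0.0002  1.4742]
wrist {'xy': [318.7, 326.8], 'score': 0.69} [0.5888 0.2545 0.11  ]
side {'xy': [275.1, 230.2], 'score': 0.31} [ 0.3591 -0.4106  0.11  ]
[354.3841 168.5437]
```

```bash
python3 -m inch '[[-0.012,0,0,0,0,0,1],[-0.012,0,0,0,0,0,1],[-0.01,0,0,0,0,0,1],[-0.01,0,0,0,0,0,1],[-0.01,0,0,0,0,0,1]]' | egrep 'pos|clock|force:'
python3 -m inch '[[-0.01,0,0,0,0,0,1],[-0.01,0,0,0,0,0,1],[-0.01,0,0,0,0,0,1],[-0.01,0,0,0,0,0,1]]' | egrep 'pos|clock|force:'
python3 -m inch '[[0,0,-0.01,0,0,0,1],[0.03,0,-0.03,0,0,0,1],[0.03,0,-0.03,0,0,0,1],[0,0,-0.04,0,0,0,1],[0,0,-0.04,0,0,0,1]]' | egrep 'pos|clock|force:'
python3 - <<'E'
from h import *
np.set_printoptions(precision=4,suppress=True)
k=calibration('side'); b=grab_frame('side'); c=calibration('wrist'); a=grab_frame('wrist');k2=calibration('scene'); d=grab_frame('scene')
for cam,kk in(('wrist',c),('side',k),('scene',k2)):
  for q in landmark_of('hold_down_tip',cam)[:2]: print(cam,q,at(cam,q['xy'],.041,kk))
E
```

```text
clock: 14.6
position: [0.5875, 0.2404, 0.0677]
force: [0.1, 1.0, 0.1]
finger_force: 0.2
clock: 15.0
position: [0.5836, 0.2009, 0.0676]
force: [-0.2, -0.8, 0.4]
finger_force: 0.0
clock: 15.5
position: [0.5887, 0.2631, 0.2197]
force: [0.4, -1.0, 1.0]
finger_force: 0.0
wrist {'xy': [305.5, 214.5], 'score': 0.62} [0.5737 0.213  0.041 ]
side {'xy': [352.1, 184.3], 'score': 0.59} [0.579  0.1791 0.041 ]
scene {'xy': [247.0, 229.6], 'score': 0.76} [0.5809 0.1435 0.041 ]
scene {'xy': [180.3, 231.8], 'score': 0.73} [0.7222 0.271  0.041 ]
```

```bash
python3 -m inch '[[-0.042,0,0,0,0,0,0],[-0.042,0,0,0,0,0,0],[-0.042,0,0,0,0,0,0],[-0.042,0,0,0,0,0,0],[-0.042,0,0,0,0,0,0]]' | egrep 'pos|clock'
python3 -m inch '[[-0.042,0,0,0,0,0,0],[-0.042,0,0,0,0,0,0],[-0.042,0,0,0,0,0,0],[-0.042,0,0.02,0,0,0,0],[0,0,0.02,0,0,0,0]]' | egrep 'pos|clock'
python3 -m inch '[[0,0,0,0,0,0,0],[0,0,0,0,0,0,0]]' | egrep 'pos|clock|width'
python3 - <<'E'
from h import *
np.set_printoptions(precision=4,suppress=True)
c=calibration('wrist'); a=grab_frame('wrist'); k=calibration('side'); b=grab_frame('side');k2=calibration('scene'); d=grab_frame('scene')
s=telemetry.observe(); print(s['clock'],s['position'],s['tool_rot'])
Q={}
for cam,kk in(('wrist',c),('side',k),('scene',k2)):
  Q[cam]=landmark_of('hold_down_tip',cam)[:2]
  for q in Q[cam]: print(cam,q,at(cam,q['xy'],.041,kk))
  for q in landmark_of('grip_a',cam)[:4]: print('grip',cam,q,at(cam,q['xy'],.028,kk))
  for q in landmark_of('pad_face',cam)[:2]: print('pad',cam,q,at(cam,q['xy'],.028,kk))
if Q['side'] and Q['scene']: print(tri(ray('side',Q['side'][0]['xy'],k),ray('scene',Q['scene'][0]['xy'],k2)))
save('w8.png',np.vstack([np.hstack([a[0:400,120:520],cv2.resize(d[150:290,180:320],(400,400),interpolation=2)])]))
E
```

```text
clock: 16.3
position: [0.5683, 0.0508, 0.2167]
clock: 16.8
position: [0.5515, -0.1211, 0.1762]
clock: 17.0
position: [0.5528, -0.1137, 0.1774]
grip_width: 0.0854
17.15 [ 0.5535 -0.1137  0.1784] [ 3.1407 -0.0003  1.4756]
grip wrist {'xy': [343.6, 176.9], 'score': 0.96} [ 0.5816 -0.1151  0.028 ]
pad wrist {'xy': [315.5, 6.6], 'score': 0.81} [0.569  0.0715 0.028 ]
side {'xy': [349.4, 183.1], 'score': 0.54} [0.5697 0.1928 0.041 ]
grip side {'xy': [355.7, 218.8], 'score': 0.65} [ 0.5742 -0.1234  0.028 ]
grip side {'xy': [337.9, 214.9], 'score': 0.42} [ 0.5205 -0.0951  0.028 ]
pad side {'xy': [294.8, 200.0], 'score': 0.6} [0.3783 0.0304 0.028 ]
pad side {'xy': [354.2, 198.5], 'score': 0.5} [0.5804 0.0609 0.028 ]
scene {'xy': [244.6, 230.5], 'score': 0.63} [0.5838 0.1502 0.041 ]
grip scene {'xy': [316.6, 194.9], 'score': 0.71} [ 0.5218 -0.1025  0.028 ]
grip scene {'xy': [306.4, 182.3], 'score': 0.49} [ 0.5836 -0.1252  0.028 ]
grip scene {'xy': [243.8, 231.2], 'score': 0.29} [0.5925 0.1472 0.028 ]
pad scene {'xy': [266.1, 219.3], 'score': 0.61} [0.5742 0.0729 0.028 ]
(array([0.5705, 0.1571, 0.0544]), np.float64(0.007202947829930447))
```

View pics/w8.png

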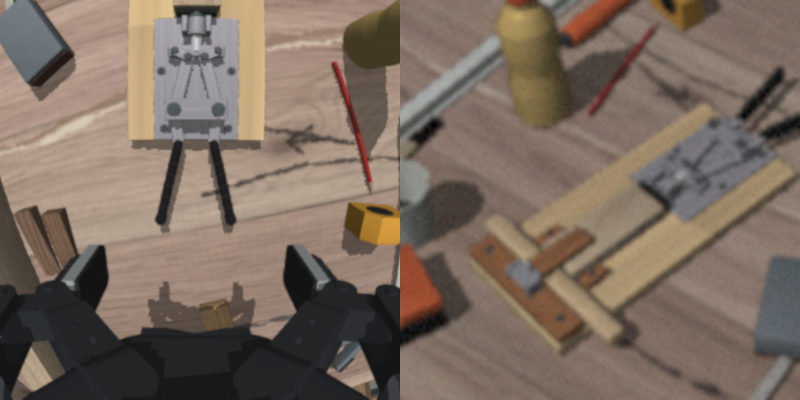

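The right panel shows the hold-down lying flat on the loaded board. The left panel shows the grips' free ends at (162,220) and (231,222), centred on the TCP axis. Descending over the grips.

```bash
python3 -m inch '[[0,0,0.045,0,0,0,0],[0,0,0.045,0,0,0,0],[0,0,0.045,0,0,0,0],[0,0,0.03,0,0,0,0],[0,0,0.015,0,0,0,0]]' | egrep 'pos|clock|force:'
python3 -m inch '[[0,0,0.01,0,0,0,0],[0,0,0.005,0,0,0,0],[0,0,0,0,0,0,0]]' 60| egrep 'pos|clock|force:'
python3 -m inch '[[0,0,0,0,0,0,0.3],[0,0,0,0,0,0,0.4],[0,0,0,0,0,0,0.5],[0,0,0,0,0,0,0.6]]' 60| egrep 'pos|clock|force:|width'
```

```text
clock: 18.1
position: [0.5517, -0.1144, -0.0049]
force: [-0.4, -0.2, 0.1]
finger_force: 0.0
clock: 18.4
position: [0.5534, -0.1148, -0.0169]
force: [0.2, 0.3, 0.8]
finger_force: 0.0
clock: 18.8
position: [0.5527, -0.1147, -0.0166]
force: [-6.5, 0.8, 7.5]
grip_width: 0.0343
finger_force: 5.2
```

```bash
python3 -m inch '[[0,0,0,0,0,0,0.7],[0,0,0,0,0,0,0.8],[0,0,0,0,0,0,0.9],[0,0,0,0,0,0,1],[0,0,0,0,0,0,1]]' 60| egrep 'pos|clock|force:|width'
python3 -m inch '[[0,0,0,0,0,0,1],[0,0,0,0,0,0,1],[0,0,0,0,0,0,1]]' 60| egrep 'pos|clock|force:|width'
```

```text
clock: 19.3
position: [0.5527, -0.1147, -0.0166]
force: [-8.6, 1.7, 15.2]
grip_width: 0.0225
finger_force: 58.1
clock: 19.6
position: [0.5527, -0.1147, -0.0166]
force: [-8.3, 2.8, 15.5]
grip_width: 0.0227
finger_force: 58.1
```

```bash
python3 -m inch '[[0,0,0,0,0,0,0.6],[0,0,0,0,0,0,0.3],[0,0,0,0,0,0,0],[0,0,0,0,0,0,0],[0,0,-0.02,0,0,0,0]]' | egrep 'pos|force:|width'
python3 -m inch '[[0,0,-0.045,0,0,0,0],[0,0,-0.045,0,0,0,0],[0,0,-0.045,0,0,0,0],[0,0,-0.04,0,0,0,0],[0,0,0,0,0,0,0]]' | egrep 'pos|clock'
python3 - <<'E'
from h import *
np.set_printoptions(precision=4,suppress=True)
c=calibration('wrist'); a=grab_frame('wrist'); k2=calibration('scene'); d=grab_frame('scene'); k=calibration('side'); grab_frame('side')
for cam,kk in(('wrist',c),('scene',k2),('side',k)):
  for l,z in(('grip_a',.028),('pad_face',.028),('hold_down_tip',.041),('strip',.018)):
    for q in landmark_of(l,cam)[:3]: print(l,cam,np.round(q['score'],2),q['xy'],at(cam,q['xy'],z,kk))
g=a[...,0]
for row in(180,200): print(row,[280+int(i) for i in np.where(g[row,280:360]<70)[0]])
for r in rects('board','scene',.036,1,k2)+rects('hold_down','scene',.041,1,k2): print(r)
E
```

```text
position: [0.5517, -0.1145, 0.0011]
force: [-0.0, 0.5, 0.8]
grip_width: 0.0852
finger_force: 0.0
clock: 20.6
position: [0.5554, -0.115, 0.1828]
grip_a wrist 0.62 [305.1, 174.2] [ 0.5444 -0.1109  0.028 ]
pad_face wrist 0.75 [311.0, 3.1] [0.569  0.0763 0.028 ]
grip_a scene 0.74 [312.7, 191.7] [ 0.5404 -0.1055  0.028 ]
grip_a scene 0.66 [310.2, 187.6] [ 0.5584 -0.1145  0.028 ]
pad_face scene 0.42 [264.9, 221.5] [0.5709 0.0814 0.028 ]
hold_down_tip scene 0.64 [244.8, 232.5] [0.578  0.1549 0.041 ]
strip scene 0.6 [230.8, 249.8] [0.5785 0.2128 0.018 ]
grip_a side 0.67 [346.4, 217.4] [ 0.5462 -0.114   0.028 ]
grip_a side 0.58 [347.4, 196.6] [0.5578 0.0788 0.028 ]
grip_a side 0.47 [348.5, 216.8] [ 0.5529 -0.1086  0.028 ]
pad_face side 0.4 [349.4, 197.1] [0.5645 0.0741 0.028 ]
hold_down_tip side 0.43 [351.5, 185.1] [0.5763 0.1694 0.041 ]
strip side 0.69 [348.0, 189.2] [0.5654 0.1901 0.018 ]
180 [302, 303, 304, 305, 306, 307, 308, 309, 315, 316, 317, 318, 319, 320, 321, 322]
200 [303, 304, 305, 306, 307, 308, 309, 310, 311, 312, 313, 314, 315, 316, 317, 318, 319, 320, 321]
(0.89, [229.1, 213.2, 272.1, 248.2], ((574.1948852539062, 134.11965942382812), (123.66162109375, 66.59529876708984), 82.0428695678711))
(0.82, [218.0, 231.0, 248.8, 249.6], ((583.1911010742188, 193.13674926757812), (89.08953857421875, 36.44059753417969), 83.37239837646484))
```

```bash
python3 -c "
from workcell import bot; print(bot.job_done())"
```

```text
the job is handed in; nothing more can be done
None
```

The board lies in the press against the strip, the hold-down is shut on it, and the handles are locked and stayed shut after release. I handed the job in at about 21 s; no verdict came back.

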